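Tighten the loose terminal screw of the charger module

ROBOT

A 6-joint arm with a two-finger parallel gripper is mounted at the origin on the work surface. World frame = base frame: x ahead of the robot, y to its left, z up, the work surface at z = 0. Lengths are in m, angles in rad, forces in N, time in s.
With the tool pointing down it reaches from about 0.325 to 0.775 m from the base axis. Payload 5.5 kg.
Tool frame: the origin (TCP) lies midway between the tips of the shut fingers; the grasp point (between the pads) lies 19 mm behind it (r.grasp_offset is the distance from the TCP to the grasp point, in m); x points along the fingers, y is the direction in which the jaws open and shut, and the axes are right-handed (so a half turn about x gives the same grasp; the last joint's range is limited). The gripper opens to 88 mm and grips with 3 to 60 N. Pads are 20 mm wide; open, the fingers measure 115 mm over their backs; the gripper's body (75 mm by 178 mm) begins 61 mm behind the grasp point.
Start: joints at [-1.325, 0.091, 1.231, -0, 1.82, -0.057], TCP at [0.179, -0.573, 0.223] pointing down, gripper open.
Joint ranges: [-2.87, 2.87], [-0.86, 2.18], [0.17, 2.46], [-1.51, 4.65], [0.06, 2.69], [-2.65, 2.65]. Speed limits (rad/s): [2.57, 2.57, 3.01, 3.14, 3.14, 3.14].

INTERFACE

Orientations are given as a rotation vector (axis times angle).
In Python, from rig import r, cams, hand_in, spotter gives the robot as it stands. The module is installed in compiled form; this text tells all that it offers.
- The arm moves only by the shell command python3 -m creep 'ROWS' [FORCE]. ROWS is JSON, a list that holds one entry, the list of rows, each a list of 5 numbers: the shift along the tool's x, y, z in mm, then the turn about the tool's x in rad, then the finger opening in mm, from 0 to 87.8. In form: [[[x, y, z, yaw, claw], ...]]. A call has 1 to 12 rows; each row is the pose to reach, as a shift and turn from the pose commanded when the call began, along the tool's axes at that moment; what a row does not reach only later rows make up. A row lasts 1/12 s, in which the tool goes at most 41.7 mm and 7.16 degrees, less where a joint would pass 70% of its speed; a pose out of reach is approached as far as the arm can. A call with a gripper value outside its range is refused whole. The fingers move at their own pace and stop on an object; FORCE is the grip in N (left out, the last holds). Time passes only in rows, so rows that repeat a pose let the fingers close. It gives the time, the measured TCP pose, the force and the opening at its end, in the units of the state.
- r.get_obs(): the state, without advancing time (a new reading comes with each control period).
- cams.camera(name): name is "scene" or "top"; returns a dict with "pixels" (480x640x3 uint8, red, green, blue), "depth" (480x640 float32, m along the optical axis (not along the pixel's ray), 0 where there is no reading), "vertical_fov" (degrees; the focal length in pixels is half the picture's height over the tangent of half this angle, whatever the lens; pixels are square), "cx", "cy" (the principal point, pixels), "extrinsics" (4x4, takes a point from world to camera coordinates). Camera axes: x right, y down, z forward; pixel columns grow to the right and rows downward; lengths in m; the calibration is good to about 2 mm. A picture is of the moment at which its call begins.
- hand_in(): hands the job in, once; it reports no verdict.
Trained networks look in a picture, given as the dict that the camera call returned (one of the last four; its "shot" number tells which), for a name from the list of things; names that differ only in an ending like _2 or _b are one class to them, and where a whole thing is asked for, a point or a joint stands for the part that bears it (a point fixed in the world has none). Each returns a list of dicts, best first, with "conf" (0 to 1); they miss things now and then, are a little off and sometimes report something else, mostly with a low value. They report only what shows in the picture. A call takes as long as a camera call. They do not tell look-alikes from the thing itself.
- spotter.search_frame(picture, label): "xyz" ([x, y, z] in m, in world coordinates, good to about 4 mm: the middle of the surface that is visible of it).
The state is a dict: "t": time; "qpos": joint angles; "dq": joint speeds; "joint_torque": joint torques, N m; "position": TCP position; "ee_rot": TCP orientation; "contact_force": force on the tool from outside, world axes, zero at the start; "wrist_torque": the same for the moment, N m; "finger_gap": finger opening in m.
Only numpy, scipy, OpenCV 4.12 (cv2) and the standard library are available. Lean on these libraries where they do the work, as an engineer would, in place of code of your own. Each camera call takes 0.05 s, during which the arm holds its last target. There are 200 camera calls.

TASK

The clamp screw at the bottom of the large well in the charger module's terminal block has worked loose. Take the flat-bladed screwdriver out of the stand, set it upright into that well, turn it with light pressure until you feel the blade drop into the slot, and then turn clockwise until the screw comes up tight; never force it. Lower the screwdriver back into the hole of the stand it came from, without dropping it, let go of it standing there, and leave the other tools and things where they are.

Things in the scene. Friction and masses are not known exactly. Their poses are not given: they have to be found in the camera images.
- driver_grip (a point): Flat screwdriver (about 0.15 kg), hanging upright in a stand hole. Black six-sided handle, 28 mm across flats, 70 mm long; the point is its centre, on the axis. z up to the butt; y is square to one pair of flats, x is the blade's width (steel shank 11 mm round below the handle, blade 11 mm wide). Turned any way about z. At the start the point is 140 mm above the bench.
- driver_tip (a point): Centre of the screwdriver's blade edge, 120 mm below driver_grip on the axis. Blade 11 mm wide (along x), 2 mm thick (y), 8 mm tall, its edge rounded; above it a taper to the 11 mm shank, full from 14 mm above the edge; the handle begins 85 mm above the edge.
- well_mouth (a point): Centre of the mouth of the large screw well, at the block's top (56 mm above the bench), z up, axes as the module's. A 4.5 mm deep, 45 degree funnel leads from 21.6 mm to the 12.6 mm wide well. 21 to 30 mm below the mouth, not measured, is the flat screw head; slot 4 mm wide, 5 mm deep, straight across it, lying between 55 degrees anticlockwise and 65 clockwise of the x axis, not measured. Brass: over 20 N chews it up.
- screw (a joint): Turn of the clamp screw, rad: 0 to 0.2 at the start (loose), grows clockwise seen from above, meets a hard stop at 1.05 (tight). Drags steadily at about 0.06 N m and stays where left; a light rub on the head does not turn it. It does not sink as it turns. At the stop the torque climbs at once: above 0.97 it is tight; over about 0.2 N m ruins it.
- module: Charger module, fixed: finned aluminium housing 112 x 210 mm, 70 mm high, with a grey terminal block (46 x 134 mm, top 56 mm up) along its -x side; one large well near the block's +y end, four small flat screw heads beside it that are not wanted. Origin: under its middle, at bench height. x from block to housing.
- stand: Fixed grey sheet screwdriver stand, 62 x 235 mm, top plate 105 mm above the bench, 10 mm thick, open below. Three 17 mm holes in a row along its y axis at -72, 0 and 72 mm, each with a driver whose handle rests on the plate; which is where varies. Origin: under its middle, at bench height.
- thin_driver_mid (a point): Bystander: thin screwdriver with a round 23 mm handle, 70 mm long, in another stand hole; the point is the handle's middle.
- nut_driver_mid (a point): Bystander: nut driver with a fat round 33 mm handle, 60 mm long, in another stand hole; the point is the handle's middle.
- meter_mid (a point): Bystander: multimeter lying flat, 85 x 165 x 50 mm; the point is its middle.
- cover_mid (a point): Bystander: clear plastic terminal cover, an open tray 46 x 112 mm, 18 mm high, near the block; the point is its middle.
- plug_mid (a point): Bystander: blue round plug lying on the bench near the stand, about 130 mm long, 52 mm high; the point is its middle.
- tape: Bystander: roll of black tape lying flat, 90 mm across, 20 mm high; origin under its middle.
Not all that is in view belongs to the job. What is shaped like the part that bears driver_grip but green or pink is not meant.

How it is judged:
By the outcome, as a careful person would: the job done as asked, in the order asked, and still so for the second after the job is handed in, with the robot touching nothing.
It also fails if it takes over 70 s, if anything falls off the work surface, if the arm or the gripper's body presses on something with over 40 N, if the wrist force passes 120 N, or if a joint passes its speed limit or range.

## Working session

There is one attempt and no reset: what is moved stays moved. The work goes in short steps, Python scripts to look and compute and a shell command to move; the robot and the scene stay as the last step left them, time stands still between calls to the robot, and variables do not carry over. Pictures are saved under pics/ and viewed, about 8 in all and at most 12, crops included, and the job is handed in when it is done.

```bash
mkdir -p pics
cat > h.py <<'E'
import numpy as np, cv2
from scipy.spatial.transform import Rotation as R
from rig import r, cams, spotter
def save(c,n,crop=None,s=1):
    im=c["pixels"][:,:,::-1]
    if crop: x0,y0,x1,y1=crop; im=im[y0:y1,x0:x1]
    cv2.imwrite("pics/"+n,cv2.resize(im,None,fx=s,fy=s,interpolation=cv2.INTER_CUBIC))
def f(c): return 240/np.tan(np.radians(c["vertical_fov"])/2)
def proj(c,p):
    q=c["extrinsics"]@np.r_[p,1]; return np.array([c["cx"]+f(c)*q[0]/q[2],c["cy"]+f(c)*q[1]/q[2]])
def cloud(c):
    v,u=np.mgrid[:480,:640]; d=c["depth"]
    P=np.stack([(u-c["cx"])/f(c)*d,(v-c["cy"])/f(c)*d,d],-1)
    E=c["extrinsics"]; W=(P-E[:3,3])@E[:3,:3]; W[d==0]=np.nan; return W
def onz(c,u,v,z):
    E=c["extrinsics"]; o=-E[:3,:3].T@E[:3,3]; d=E[:3,:3].T@np.array([(u-c["cx"])/f(c),(v-c["cy"])/f(c),1]); return o+d*(z-o[2])/d[2]
E
python3 - <<'E'
from h import *
np.set_printoptions(precision=4,suppress=True)
o=r.get_obs(); print(o); print(R.from_rotvec(o["ee_rot"]).as_matrix(), r.grasp_offset)
for n in ["scene","top"]:
    c=cams.camera(n); save(c,n+"0.png"); E=c["extrinsics"]; print(n,c["vertical_fov"],-E[:3,:3].T@E[:3,3])
    for l in ["driver_grip","well_mouth","module","stand","thin_driver_mid","nut_driver_mid","meter_mid","cover_mid","plug_mid","tape"]:
        for d in spotter.search_frame(c,l)[:3]: print(l,np.round(d["xyz"],3),round(d["conf"],2),proj(c,d["xyz"]).round())
E
```

```text
{'t': 0.0, 'qpos': array([-1.3247,  0.0918,  1.2319, -0.    ,  1.8198, -0.0567]), 'dq': array([ 0.0007,  0.0004, -0.0011, -0.0015, -0.0006,  0.0003]), 'joint_torque': array([  0.0007, -44.6455, -40.6444,   0.0697,   0.0294,  -0.0001]), 'position': array([ 0.1788, -0.5724,  0.2215]), 'ee_rot': array([ 2.059 ,  0.3161, -2.0594]), 'contact_force': array([ 0.339 , -0.3557, -0.4186]), 'wrist_torque': array([-0.0219,  0.0057,  0.0285]), 'finger_gap': 0.08773540058051726}
[[-0.0005  0.2982 -0.9545]
 [ 0.0018 -0.9545 -0.2982]
 [-1.     -0.0019 -0.0001]] 0.0187
scene 43.34401260068888 [ 1.576  -0.1194  0.7276]
driver_grip [ 0.68  -0.221  0.117] 0.94 [194. 259.]
driver_grip [ 0.464 -0.09   0.116] 0.93 [263. 197.]
driver_grip [ 0.574 -0.198  0.138] 0.73 [208. 217.]
well_mouth [0.629 0.192 0.059] 0.78 [412. 256.]
module [0.622 0.191 0.056] 0.63 [411. 255.]
stand [ 0.562 -0.187  0.056] 0.67 [218. 249.]
thin_driver_mid [ 0.585 -0.132  0.14 ] 0.57 [244. 217.]
nut_driver_mid [ 0.551 -0.273  0.136] 0.66 [169. 214.]
meter_mid [ 0.825 -0.015  0.037] 0.65 [320. 340.]
cover_mid [0.39  0.227 0.012] 0.55 [399. 214.]
plug_mid [ 0.375 -0.027  0.015] 0.59 [290. 215.]
plug_mid [ 0.414 -0.234  0.045] 0.57 [197. 218.]
plug_mid [ 0.549 -0.27   0.136] 0.16 [171. 214.]
tape [ 0.375 -0.026  0.014] 0.61 [291. 216.]
top 43.384857243230655 [0.3653 0.0003 1.1212]
driver_grip [ 0.548 -0.196  0.166] 0.95 [446. 257.]
driver_grip [ 0.45  -0.082  0.152] 0.82 [375. 319.]
driver_grip [ 0.67  -0.215  0.146] 0.63 [451. 188.]
well_mouth [0.555 0.198 0.056] 0.9 [213. 265.]
module [0.561 0.194 0.058] 0.96 [215. 261.]
stand [ 0.42  -0.202  0.04 ] 0.27 [438. 341.]
thin_driver_mid [ 0.572 -0.131  0.164] 0.73 [404. 243.]
meter_mid [ 0.798 -0.006  0.037] 0.75 [327. 141.]
cover_mid [0.414 0.229 0.005] 0.75 [198. 345.]
cover_mid [ 0.571 -0.128  0.163] 0.61 [402. 244.]
plug_mid [ 0.422 -0.205  0.043] 0.63 [440. 340.]
tape [ 0.361 -0.026  0.022] 0.7 [338. 376.]
```

```bash
python3 -m creep --help 2>&1 | head -5; ls
```

```text
invalid input: not JSON, or not a number
h.py
pics
```

View pics/top0.png

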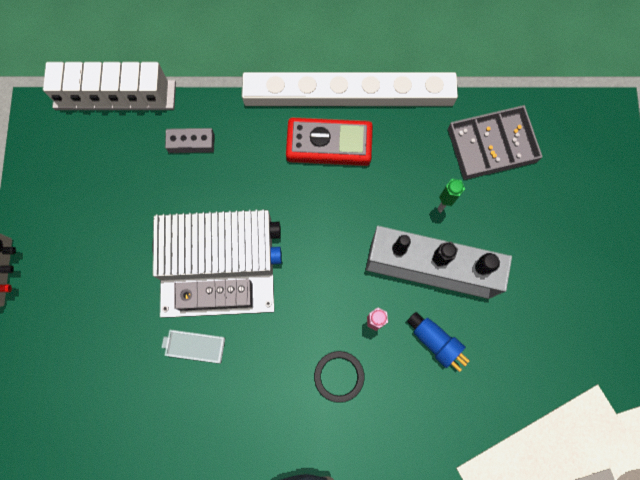

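View pics/scene0.png

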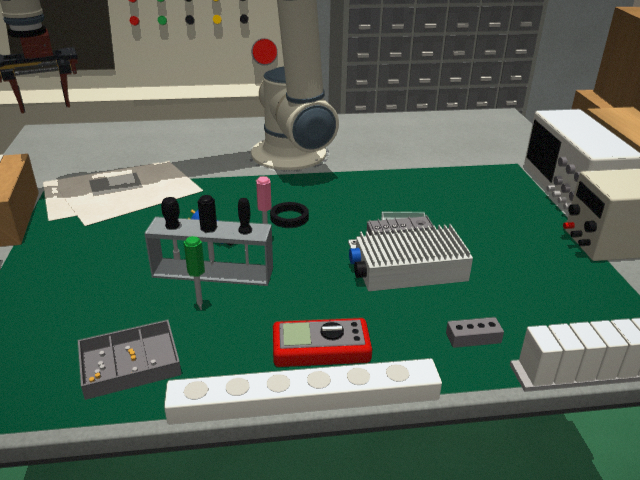

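The top view shows the block's large well at about (186,295). The stand is at about (440,262), with handles at (402,244), (446,253) and (488,263). Candidates for the driver:
- (446,253): black, middle of the stand
- (402,244): black, thin
- (488,263): black, fat
- (453,188): green, not meant
- (377,318): pink, not meant

The middle black one fits best, so I'll check it in a close crop.

Run:
```python
from h import *
np.set_printoptions(precision=4,suppress=True)
c=cams.camera("top"); s=cams.camera("scene")
g=lambda im,k:cv2.resize(im[:,:,::-1],None,fx=k,fy=k,interpolation=cv2.INTER_CUBIC)
A=cv2.convertScaleAbs(g(c["pixels"][230:280,385:505],6),alpha=2.5,beta=20)
B=g(c["pixels"][270:320,155:275],6)
cv2.imwrite("pics/crop1.png",np.vstack([A,B]))
W=cloud(c); z=W[...,2]
reg=np.zeros(z.shape,bool); reg[225:300,360:515]=1
m=reg&(abs(z-.105)<.006); p=W[m][:,:2]; rc=cv2.minAreaRect((p*1000).astype(np.float32)); print("stand",rc)
for nm,lo,hi in (("mid",.168,.185),):
    m=reg&(z>.150); n,lab,st,ce=cv2.connectedComponentsWithStats(m.astype(np.uint8))
    for i in range(1,n):
        q=W[lab==i]; t=q[q[:,2]>np.percentile(q[:,2],50)-.004]
        print(st[i],ce[i],np.nanmax(q[:,2]),np.median(q[:,2]),t.mean(0),(t.max(0)-t.min(0)))
# block
reg=np.zeros(z.shape,bool); reg[270:315,160:275]=1
m=reg&(abs(z-.056)<.006); p=W[m][:,:2]; print("block",cv2.minAreaRect((p*1000).astype(np.float32)),m.sum())
reg[:]=0; reg[200:285,145:290]=1
m=reg&(abs(z-.070)<.006); p=W[m][:,:2]; print("housing",cv2.minAreaRect((p*1000).astype(np.float32)),m.sum())
print("well guess",onz(c,186,295,.056))
```

```text
stand ((558.0792846679688, -200.00904846191406), (236.23733520507812, 63.95509719848633), 76.85726928710938)
[396 235  15  16 172] [403.1977 242.1163] 0.17823085990922422 0.17236293223285507 [ 0.5733 -0.1292  0.1736] [0.0176 0.0187 0.0099]
[437 242  21  20 314] [447.035 251.586] 0.17851404902372034 0.17154001911303646 [ 0.5574 -0.1992  0.1726] [0.0279 0.0294 0.0109]
[479 253  21  20 317] [489.4164 262.4858] 0.16788843678750068 0.1623507845590729 [ 0.5411 -0.2688  0.1634] [0.0266 0.0287 0.0095]
block ((511.1621398925781, 194.3448486328125), (68.30680084228516, 197.5175018310547), 0.28379806876182556) 2332
housing ((594.575927734375, 203.3805389404297), (108.74443054199219, 195.18055725097656), 2.87473464012146) 1949
well guess [0.5   0.244 0.056]
```

View pics/crop1.png

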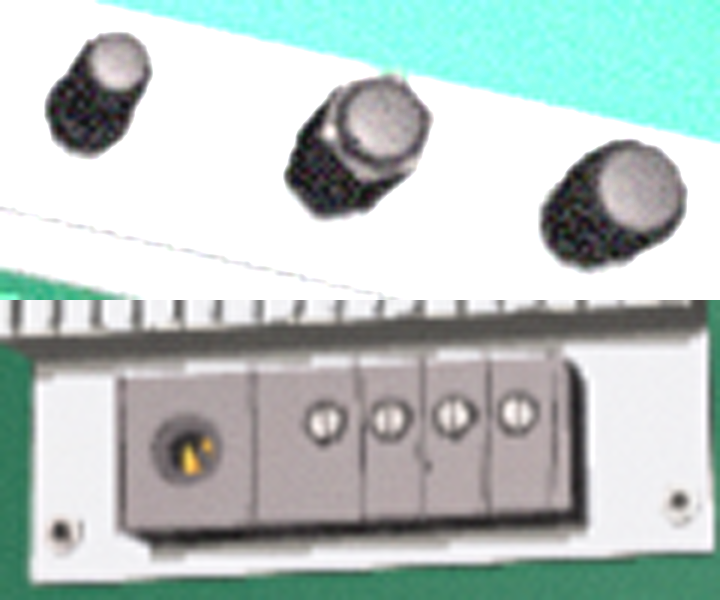

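Handle (446,253) is the only six-sided black one, so that's the driver. The well, with brass visible inside it, is at about (186.2,295.2). Next I need a close look at how the hex is turned.

Run:
```python
from h import *
np.set_printoptions(precision=4,suppress=True)
c=cams.camera("top"); im=np.mean([cams.camera("top")["pixels"].astype(float) for _ in range(6)],0)
a=np.clip(im[238:268,430:465,::-1]*3+20,0,255).astype(np.uint8)
a=cv2.resize(a,None,fx=16,fy=16,interpolation=cv2.INTER_CUBIC)
# overlay candidate hex angles at z=.175
ctr=onz(c,448.3,250.3,.175); print(ctr)
out=[]
cv2.imwrite("pics/hex.png",a)
W=cloud(c)
# segmentation fit: silhouette of hex prism vs dark mask
g=im.mean(2); sub=g[225:280,420:475]
mask=((g<110)).astype(np.uint8); mask[:, :]*=0; mask[225:280,420:475]=(sub<110)
from itertools import product
best=[]
def sil(cx,cy,th,k=8):
    pts=[]
    R0=.014/np.cos(np.pi/6)
    for i in range(6):
        t=th+np.pi/6+i*np.pi/3
        for z in(.107,.168): pts.append(proj(c,[cx+R0*np.cos(t),cy+R0*np.sin(t),z]))
        pts.append(proj(c,[cx+(R0-.002)*np.cos(t),cy+(R0-.002)*np.sin(t),.175]))
    h=cv2.convexHull(np.array(pts,np.float32)); L=np.zeros((55*k,55*k),np.uint8)
    cv2.fillPoly(L,[((h-[420,225]+.5)*k).astype(np.int32)],255)
    return cv2.resize(L,(55,55),interpolation=cv2.INTER_AREA)/255.
bg=np.percentile(sub,60); print("bg",bg, sub.min())
plate=(np.abs(W[225:280,420:475,2]-.105)<.02)|(W[225:280,420:475,2]>.12)
tgt=np.clip((175-sub)/(175-70),0,1)
cv2.imwrite("pics/t.png",(tgt*255).astype(np.uint8))
for th in np.radians(range(0,60,5)):
    s=min((((sil(x,y,th)-tgt)**2*plate).sum(),x,y) for x,y in product(np.arange(.553,.564,.001),np.arange(-.205,-.194,.001)))
    print(round(np.degrees(th)),np.round(s,4))
```

```text
[ 0.5572 -0.1992  0.175 ]
bg 180.22222222222226 2.611111111111111
0 [58.13   0.558 -0.199]
5 [55.0756  0.558  -0.199 ]
10 [55.3003  0.558  -0.199 ]
15 [57.6613  0.558  -0.199 ]
20 [60.3733  0.557  -0.199 ]
25 [62.6152  0.557  -0.199 ]
30 [65.5824  0.557  -0.199 ]
35 [70.4669  0.557  -0.199 ]
40 [75.7657  0.557  -0.199 ]
45 [76.1292  0.557  -0.199 ]
50 [71.3034  0.557  -0.199 ]
55 [65.0036  0.557  -0.199 ]
```

View pics/hex.png

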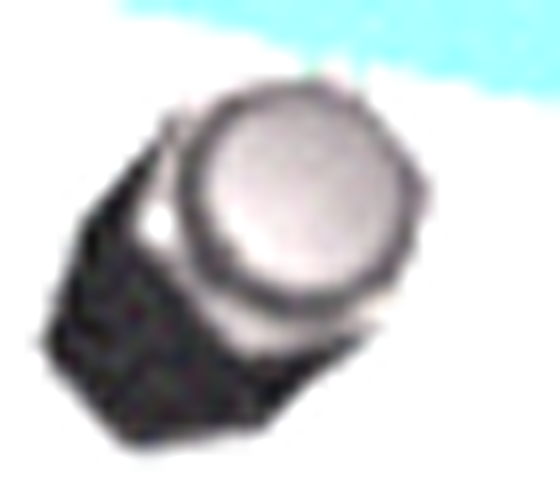

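The base edges put the flats' normals at about 8° (mod 60) in world axes, with the driver axis at (0.558, -0.199). I'll move above it and turn the jaws to 188°. That leaves the wrist plenty of clockwise room later.

```bash
python3 -m creep '[[[0,-122,-237,-0.7,50],[0,-243,-473,-1.41,50],[0,-243,-473,-1.41,50],[0,-243,-473,-1.41,50],[0,-243,-473,-1.41,50],[0,-243,-473,-1.41,50],[0,-243,-473,-1.41,50],[0,-243,-473,-1.41,50],[0,-243,-473,-1.41,50],[0,-243,-473,-1.41,50],[0,-243,-473,-1.41,50],[0,-243,-473,-1.41,50]]]' 25
cat > st.py <<'E'
from h import *
np.set_printoptions(precision=4,suppress=True)
o=r.get_obs(); M=R.from_rotvec(o["ee_rot"]).as_matrix()
print("t",o["t"],"pos",o["position"],"A",np.degrees(np.arctan2(M[1,1],M[0,1]))%360,"xax",M[:,0],"q6",np.degrees(o["qpos"][5]),"F",o["contact_force"],"T",o["wrist_torque"],"gap",o["finger_gap"])
import sys
if len(sys.argv)>3:
    d=np.array([float(a) for a in sys.argv[1:4]])-o["position"]; print("shift mm",M.T@d*1000)
    if len(sys.argv)>4: print("yaw",np.radians(((np.degrees(np.arctan2(M[1,1],M[0,1]))-float(sys.argv[4])+180)%360)-180))
E
python3 st.py 0.558 -0.199 0.138 188
```

```text
t: 2.55
position: [0.5365, -0.2202, 0.2229]
ee_rot: [1.099, 1.275, -1.099]
contact_force: [0.9, -1.0, 0.2]
finger_gap: 0.0498
t 2.55 pos [ 0.5365 -0.2202  0.2229] A 8.515580440602454 xax [ 0.0005 -0.0003 -1.    ] q6 -34.19313911353121 F [ 0.8838 -1.0462  0.183 ] T [-0.104  -0.1085 -0.0578] gap 0.04983808622715857
shift mm [ 84.8809  24.3809 -17.836 ]
yaw -3.132594077342397
```

```bash
python3 -m creep '[[[0,24,-18,0,50],[0,24,-18,0,50],[0,24,-18,0,50],[0,24,-18,0,50],[20,24,-18,0,50],[45,24,-18,0,50]]]' && python3 st.py 0.558 -0.199 0.138 8
```

```text
t: 3.05
position: [0.5568, -0.2027, 0.1803]
ee_rot: [1.106, 1.266, -1.103]
contact_force: [0.0, 0.2, 0.1]
finger_gap: 0.0501
t 3.05 pos [ 0.5568 -0.2027  0.1803] A 8.00985728376867 xax [ 0.0053 -0.0027 -1.    ] q6 -31.297531343522515 F [0.0408 0.2455 0.0812] T [-0.0403 -0.0781 -0.0431] gap 0.050133546960707535
shift mm [42.3418  1.5259 -3.6854]
yaw 0.0001720420570666422
```

```bash
python3 -m creep '[[[0,0,0,0,50],[0,0,0,0,50]]]' && python3 st.py 0.558 -0.199 0.138 8
```

```text
t: 3.22
position: [0.5549, -0.2017, 0.1764]
ee_rot: [1.105, 1.275, -1.107]
contact_force: [-0.1, -0.1, 0.2]
finger_gap: 0.05
t 3.2167 pos [ 0.5549 -0.2017  0.1764] A 8.019671187403345 xax [-0.0031  0.0011 -1.    ] q6 -31.287950739444643 F [-0.0564 -0.0688  0.1837] T [-0.0433 -0.1061  0.0133] gap 0.0500123931432905
shift mm [38.4386  3.5276 -2.1574]
yaw 0.00034332698796498806
```

```bash
python3 -m creep '[[[0,3.5,-2,0,50],[15,3.5,-2,0,50],[30,3.5,-2,0,50],[38,3.5,-2,0,50],[38,3.5,-2,0,50],[38,3.5,-2,0,50]]]' && python3 st.py 0.558 -0.199 0.138 8
python3 - <<'E'
from h import *
c=cams.camera("scene"); save(c,"grasp.png",(150,150,310,290),5)
E
```

```text
t: 3.72
position: [0.5599, -0.1985, 0.1405]
ee_rot: [1.104, 1.272, -1.104]
contact_force: [0.4, 0.5, 1.0]
finger_gap: 0.0497
t 3.7167 pos [ 0.5599 -0.1985  0.1405] A 8.12481214618838 xax [ 0.0006 -0.0003 -1.    ] q6 -30.92727529212882 F [0.4045 0.5285 0.9806] T [ 0.0248 -0.1195  0.0062] gap 0.04973934526093428
shift mm [ 2.5366 -1.908   0.2414]
yaw 0.002178382897467892
```

View pics/grasp.png

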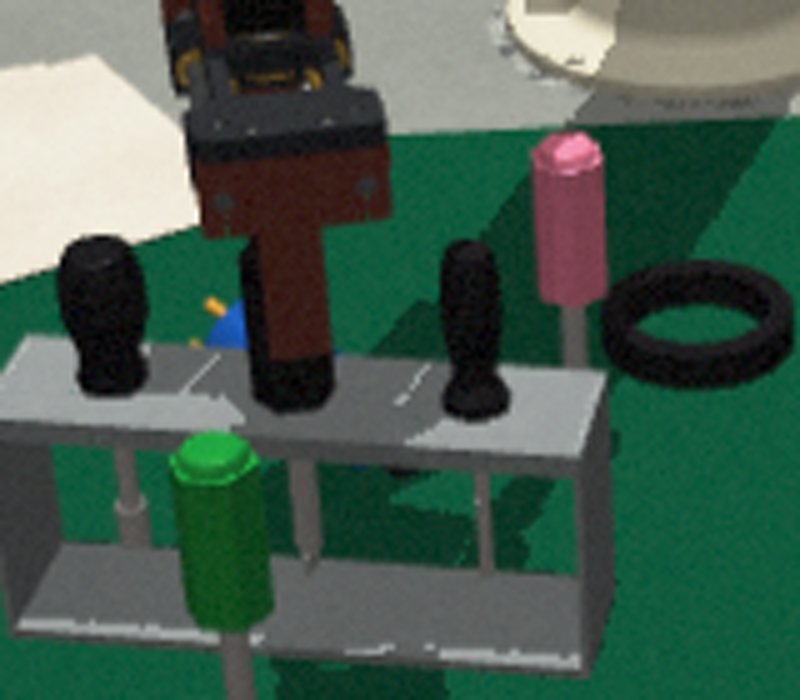

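The fingers straddle the hex handle at crop (290,320). Its blade shows at (310,560) below the plate. Closing now.

```bash
python3 -m creep '[[[0,0,0,0,20],[0,0,0,0,20],[0,0,0,0,20],[0,0,0,0,20],[0,0,0,0,20],[0,0,0,0,20],[0,0,0,0,20],[0,0,0,0,20]]]' 25 && python3 st.py 0.558 -0.199 0.138 8
```

```text
t: 4.43
position: [0.5598, -0.1985, 0.1403]
ee_rot: [1.104, 1.272, -1.104]
contact_force: [-1.4, -0.5, 3.2]
finger_gap: 0.0277
t 4.4333 pos [ 0.5598 -0.1985  0.1403] A 8.126210439429224 xax [ 0.0007 -0.0005 -1.    ] q6 -30.92797695028636 F [-1.4065 -0.5373  3.2309] T [-0.1808  0.1138  0.024 ] gap 0.027681944731458373
shift mm [ 2.2622 -1.8271  0.2278]
yaw 0.0022027877184289256
```

```bash
python3 -m creep '[[[-15,0,0,0,20],[-40,0,0,0,20],[-70,0,0,0,20],[-100,0,0,0,20],[-130,0,0,0,20],[-160,0,0,0,20],[-178,0,0,0,20],[-178,0,0,0,20],[-178,0,0,0,20]]]' && python3 st.py 0.500 0.244 0.318 -7
python3 - <<'E'
from h import *
c=cams.camera("scene"); save(c,"lift.png",(170,120,290,230),6)
E
```

```text
t: 5.18
position: [0.5601, -0.1984, 0.3175]
ee_rot: [1.104, 1.272, -1.103]
contact_force: [-0.4, -0.5, -2.1]
finger_gap: 0.028
t 5.1833 pos [ 0.5601 -0.1984  0.3175] A 8.14516918048375 xax [ 0.001  -0.0002 -1.    ] q6 -30.928547485900676 F [-0.4317 -0.4981 -2.1216] T [-0.0698 -0.1371  0.0076] gap 0.028048432462911936
shift mm [  -0.6466    3.1758 -446.4137]
yaw 0.26433306797101275
```

View pics/lift.png

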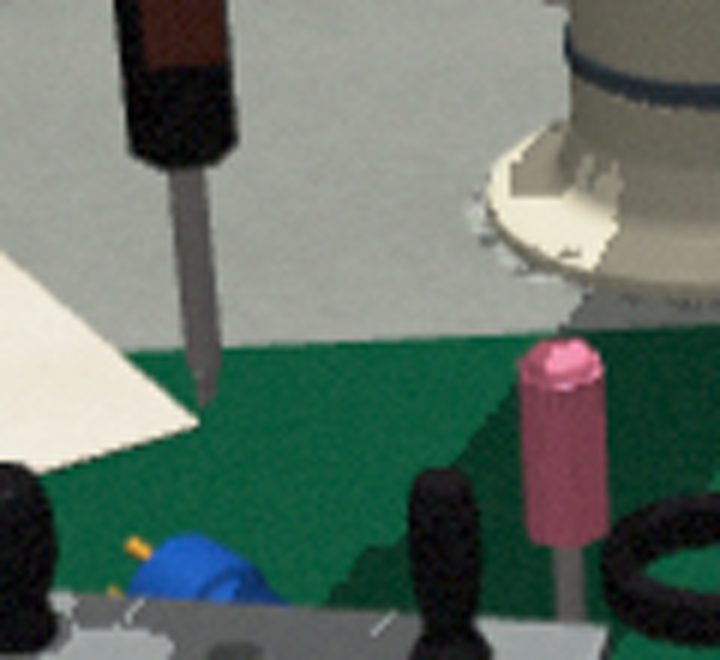

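Run:
```python
from h import *
im=np.mean([cams.camera("top")["pixels"].astype(float) for _ in range(8)],0)
a=np.clip(im[280:310,168:208,::-1]*1.6,0,255).astype(np.uint8)
cv2.imwrite("pics/well.png",cv2.resize(a,None,fx=18,fy=18,interpolation=cv2.INTER_CUBIC))
```

```text
(no output)
```

View pics/well.png

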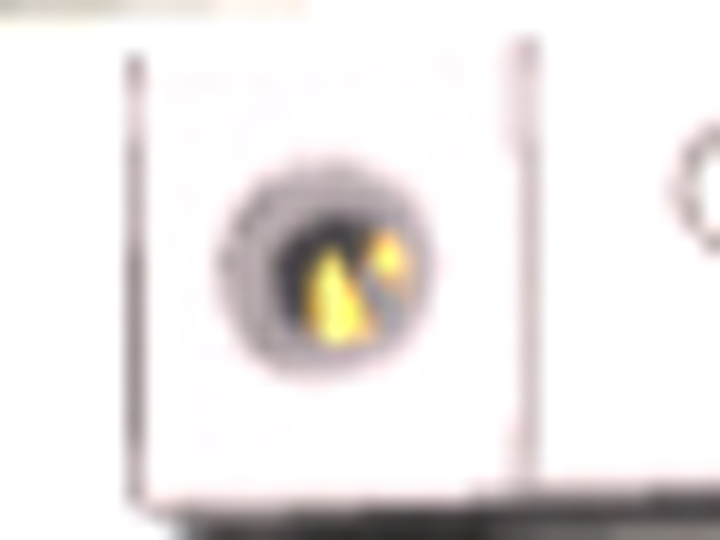

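The slot runs roughly 30–40° anticlockwise of world x, and the well centre is at px (185.6,294.4), which is about (0.5015, 0.245). From the lift picture the blade sits at the jaw angle ±30°. I'll carry the driver to above the well with the jaws at about 100°.

```bash
python3 -m creep '[[[0,0,-15,-0.1,20],[0,1,-45,-0.2,20],[0,1,-80,-0.3,20],[0,2,-118,-0.42,20],[0,2,-156,-0.54,20],[0,2,-194,-0.66,20],[0,3,-232,-0.78,20],[0,3,-270,-0.9,20],[0,3,-308,-1.02,20],[0,4,-346,-1.14,20],[0,4,-384,-1.26,20],[0,4.5,-415,-1.38,20]]]' && python3 -m creep '[[[0,0,0,0,20]]]' && python3 st.py 0.5015 0.245 0.30 100
```

```text
t: 6.63
position: [0.5045, 0.2157, 0.3177]
ee_rot: [0.033, 1.57, -0.032]
contact_force: [0.8, 0.9, -2.6]
finger_gap: 0.028
t: 6.72
position: [0.504, 0.2182, 0.3171]
ee_rot: [0.03, 1.572, -0.027]
contact_force: [0.4, -0.0, -1.9]
finger_gap: 0.0277
t 6.7167 pos [0.504  0.2182 0.3171] A 87.89875125194811 xax [-0.0011  0.002  -1.    ] q6 -68.0671112870253 F [ 0.4283 -0.0256 -1.8797] T [ 0.0603 -0.1424  0.0307] gap 0.027660475759442787
shift mm [17.1359 26.6907 -3.4536]
yaw -0.21120663425634717
```

```bash
python3 -m creep '[[[0,10,-1,-0.1,20],[0,26.7,-3.5,-0.21,20],[20,26.7,-3.5,-0.21,20],[50,26.7,-3.5,-0.21,20],[80,26.7,-3.5,-0.21,20],[110,26.7,-3.5,-0.21,20],[122,26.7,-3.5,-0.21,20],[122,26.7,-3.5,-0.21,20],[122,26.7,-3.5,-0.21,20],[122,26.7,-3.5,-0.21,20]]]' && python3 st.py 0.5015 0.245 0.178 100
python3 - <<'E'
from h import *
c=cams.camera("top"); s=cams.camera("scene")
a=cv2.resize(c["pixels"][265:325,160:220,::-1],None,fx=6,fy=6,interpolation=cv2.INTER_CUBIC)
b=cv2.resize(s["pixels"][190:250,370:430,::-1],None,fx=6,fy=6,interpolation=cv2.INTER_CUBIC)
cv2.imwrite("pics/over.png",np.hstack([a,b])); print(proj(s,[.5015,.245,.06]),proj(s,[.5015,.245,.14]))
E
```

```text
t: 7.55
position: [0.5041, 0.24, 0.1983]
ee_rot: [-0.125, 1.564, 0.127]
contact_force: [0.0, -0.3, -0.5]
finger_gap: 0.0276
t 7.55 pos [0.5041 0.24   0.1983] A 99.20411723587306 xax [ 0.0033  0.0013 -1.    ] q6 -77.22846301609418 F [ 0.0185 -0.3313 -0.4551] T [ 0.0642 -0.1203  0.0222] gap 0.027642787378227077
shift mm [20.2572  5.2821 -1.8033]
yaw -0.013890774693888332
[421.15932167 220.21792835] [425.03015741 187.28256416]
```

View pics/over.png

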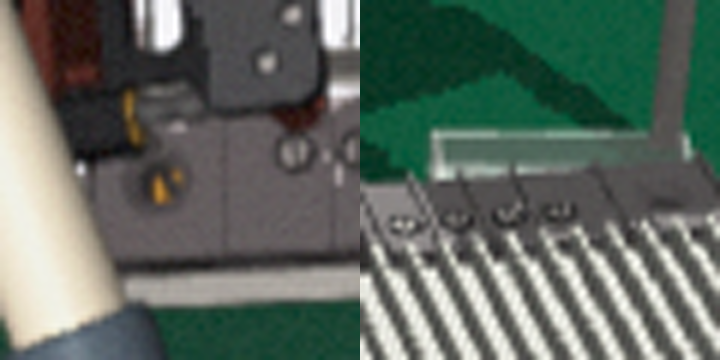

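The blade shows its full width from the scene camera. That means the blade is at the jaw angle minus 30°, about 69° in world axes. The tip at (420.8,215) hangs over the funnel at (420,223), so I'll correct sideways and then lower.

```bash
python3 -m creep '[[[0,5,-2,0,20],[5,5,-2,0,20],[10,5,-2,0,20],[10,5,-2,0,20],[10,5,-2,0,20],[10,5,-2,0,20]]]' && python3 st.py 0.5015 0.245 0.178 100
```

```text
t: 8.15
position: [0.5003, 0.2445, 0.1854]
ee_rot: [-0.127, 1.568, 0.126]
contact_force: [0.2, 0.2, -1.6]
finger_gap: 0.028
t 8.15 pos [0.5003 0.2445 0.1854] A 99.2351752423822 xax [-0.0005 -0.0003 -1.    ] q6 -76.6900990371754 F [ 0.1513  0.1676 -1.564 ] T [ 0.0943 -0.1371  0.0003] gap 0.028026209006199492
shift mm [7.3769 0.3023 1.2221]
yaw -0.01334871022119848
```

```bash
python3 -m creep '[[[4,0.3,1,0,20],[8,0.3,1,0,20],[12,0.3,1,0,20],[15,0.3,1,0,20],[15,0.3,1,0,20]]]' && python3 st.py 0.5013 0.2447 0.155 100
```

```text
t: 8.57
position: [0.501, 0.2447, 0.1695]
ee_rot: [-0.127, 1.569, 0.126]
contact_force: [-0.6, -0.3, -1.8]
finger_gap: 0.028
t 8.5667 pos [0.501  0.2447 0.1695] A 99.22837723676209 xax [-0.0016 -0.0009 -1.    ] q6 -76.68268023269397 F [-0.5686 -0.2888 -1.8274] T [-0.0094 -0.0562  0.0407] gap 0.02795281321600539
shift mm [14.4644 -0.0647  0.3398]
yaw -0.013467357801838517
```

No contact yet. Going on down in small steps.

```bash
python3 -m creep '[[[2,0,0,0,20],[4,0,0,0,20],[6,0,0,0,20],[8,0,0,0,20],[10,0,0,0,20],[10,0,0,0,20]]]' && python3 st.py 0.5013 0.2447 0.155 100
```

```text
t: 9.07
position: [0.5012, 0.2448, 0.1601]
ee_rot: [-0.127, 1.568, 0.126]
contact_force: [-1.5, -2.0, -1.4]
finger_gap: 0.0276
t 9.0667 pos [0.5012 0.2448 0.1601] A 99.2298601606143 xax [-0.0008 -0.0006 -1.    ] q6 -76.68335993600422 F [-1.5176 -1.9652 -1.4356] T [-0.5592  0.1938  0.0222] gap 0.027573376869158454
shift mm [ 5.0593 -0.1221  0.1023]
yaw -0.013441475898060877
```

```bash
python3 -m creep '[[[1,-0.5,-0.4,0,20],[2,-0.5,-0.4,0,20],[3,-0.5,-0.4,0,20],[4,-0.5,-0.4,0,20],[4,-0.5,-0.4,0,20]]]' && python3 st.py
```

```text
t: 9.48
position: [0.5008, 0.2447, 0.1564]
ee_rot: [-0.126, 1.568, 0.127]
contact_force: [-1.0, -1.0, 0.3]
finger_gap: 0.0279
t 9.4833 pos [0.5008 0.2447 0.1564] A 99.25026842982378 xax [-0.0007  0.0003 -1.    ] q6 -76.72231336050505 F [-0.9973 -0.9768  0.2709] T [-0.1538  0.4407  0.005 ] gap 0.0278650360446283
```

```bash
python3 -m creep '[[[0.7,0,0,0,20],[1.4,0,0,0,20],[2,0,0,0,20],[2,0,0,0,20]]]' && python3 st.py
```

```text
t: 9.82
position: [0.5009, 0.2446, 0.1543]
ee_rot: [-0.127, 1.568, 0.127]
contact_force: [-2.7, -0.5, -1.3]
finger_gap: 0.0277
t 9.8167 pos [0.5009 0.2446 0.1543] A 99.24368629481103 xax [-0.0007  0.0001 -1.    ] q6 -76.72238054137635 F [-2.7141 -0.4942 -1.2866] T [-0.0403  0.5817  0.0185] gap 0.027689062459581783
```

```bash
python3 -m creep '[[[0.7,0,-0.6,0,20],[1.4,0,-0.6,0,20],[2,0,-0.6,0,20],[2,0,-0.6,0,20]]]' && python3 st.py
```

```text
t: 10.15
position: [0.5005, 0.2445, 0.1525]
ee_rot: [-0.126, 1.567, 0.127]
contact_force: [-1.9, 0.4, -1.1]
finger_gap: 0.0278
t 10.15 pos [0.5005 0.2445 0.1525] A 99.23998606111874 xax [ 0.0002  0.0002 -1.    ] q6 -76.70785622506514 F [-1.9095  0.4452 -1.0546] T [ 0.0185  0.259  -0.0265] gap 0.027789647635078105
```

```bash
python3 -m creep '[[[0.7,0,-0.4,0,20],[1.4,0,-0.4,0,20],[2,0,-0.4,0,20],[2,0,-0.4,0,20]]]' && python3 st.py
```

```text
t: 10.48
position: [0.5005, 0.2445, 0.1519]
ee_rot: [-0.126, 1.565, 0.127]
contact_force: [-1.6, -0.3, 4.3]
finger_gap: 0.0282
t 10.4833 pos [0.5005 0.2445 0.1519] A 99.235634778521 xax [ 0.0019  0.0007 -1.    ] q6 -76.69785099215572 F [-1.6437 -0.259   4.3002] T [-0.0165  0.4184 -0.0065] gap 0.028182968438497547
```

Contact with the screw head at tip z of about 0.032, 24 mm down, with about 6 N of press. Now searching clockwise.

```bash
python3 -m creep '[[[0,0,0,0.05,20],[0,0,0,0.1,20],[0,0,0,0.15,20],[0,0,0,0.2,20],[0,0,0,0.25,20],[0,0,0,0.3,20]]]' && python3 st.py
```

```text
t: 10.98
position: [0.5004, 0.2448, 0.1511]
ee_rot: [0.112, 1.567, -0.11]
contact_force: [-0.5, 0.8, 0.1]
finger_gap: 0.0276
t 10.9833 pos [0.5004 0.2448 0.1511] A 81.91882049016357 xax [ 0.0012  0.0012 -1.    ] q6 -59.3682265717651 F [-0.503   0.8043  0.0974] T [ 0.3305  0.0432 -0.0387] gap 0.0275599803905431
```

```bash
python3 -m creep '[[[0.7,0,0,0,20],[1.3,0,0,0,20],[1.3,0,0,0,20]]]' && python3 st.py
```

```text
t: 11.23
position: [0.5002, 0.2448, 0.1493]
ee_rot: [0.108, 1.568, -0.107]
contact_force: [-0.5, 2.2, 0.7]
finger_gap: 0.0274
t 11.2333 pos [0.5002 0.2448 0.1493] A 82.14587186155309 xax [ 0.0004  0.001  -1.    ] q6 -59.590777131158355 F [-0.4932  2.2356  0.7156] T [ 0.6907 -0.0112 -0.0144] gap 0.02743249179634206
```

The blade has dropped into the slot, already 2.6 mm below the contact height. Now seating it.

```bash
python3 -m creep '[[[0.7,0.5,0,0,20],[1.4,0.5,0,0,20],[2,0.5,0,0,20],[2,0.5,0,0,20]]]' && python3 st.py
```

```text
t: 11.57
position: [0.5003, 0.245, 0.1475]
ee_rot: [0.109, 1.568, -0.108]
contact_force: [-0.8, 3.0, 3.0]
finger_gap: 0.0276
t 11.5667 pos [0.5003 0.245  0.1475] A 82.06613250385351 xax [ 0.0005  0.0004 -1.    ] q6 -59.4808783721971 F [-0.8085  3.0002  2.9572] T [0.5415 0.115  0.0234] gap 0.027648844361843634
```

```bash
python3 -m creep '[[[0,0.3,0,0.06,20],[0,0.6,0,0.12,20],[0,0.6,0,0.18,20],[0,0.6,0,0.24,20],[0,0.6,0,0.3,20],[0,0.6,0,0.36,20],[0,0.6,0,0.4,20]]]' && python3 st.py
```

```text
t: 12.15
position: [0.5006, 0.2451, 0.1474]
ee_rot: [0.424, 1.528, -0.425]
contact_force: [-0.6, 1.4, 3.0]
finger_gap: 0.0278
t 12.15 pos [0.5006 0.2451 0.1474] A 58.947947433870596 xax [ 0.0009 -0.0005 -1.    ] q6 -36.33354621184855 F [-0.5888  1.4001  2.9513] T [ 0.2894 -0.1166  0.0365] gap 0.027800199032362593
```

```bash
python3 -m creep '[[[0,0,0,0.05,20],[0,0,0,0.1,20],[0,0,0,0.15,20],[0,0,0,0.2,20]]]' 16 && python3 st.py
```

```text
t: 12.48
position: [0.5006, 0.2455, 0.1474]
ee_rot: [0.58, 1.491, -0.579]
contact_force: [0.2, 2.4, 1.1]
finger_gap: 0.0281
t 12.4833 pos [0.5006 0.2455 0.1474] A 47.541882416592415 xax [ 0.001   0.0002 -1.    ] q6 -24.912693825414166 F [0.1806 2.394  1.0672] T [ 0.4819 -0.1421  0.1449] gap 0.028105119395101383
```

```bash
python3 -m creep '[[[0,0.3,0,0,20],[0,0.3,0,0,20]]]' && python3 st.py;  python3 -m creep '[[[0,0,0,0.03,20],[0,0,0,0.03,20]]]' && python3 st.py
```

```text
t: 12.65
position: [0.5006, 0.2456, 0.1474]
ee_rot: [0.577, 1.492, -0.577]
contact_force: [0.8, 1.2, 2.8]
finger_gap: 0.0279
t 12.65 pos [0.5006 0.2456 0.1474] A 47.760275747975705 xax [ 0.0005 -0.0001 -1.    ] q6 -25.117521039075804 F [0.8181 1.1949 2.8496] T [ 0.3706 -0.1279  0.0425] gap 0.027874972058404716
t: 12.82
position: [0.5007, 0.2456, 0.1474]
ee_rot: [0.601, 1.485, -0.601]
contact_force: [0.7, 1.0, 2.7]
finger_gap: 0.0275
t 12.8167 pos [0.5007 0.2456 0.1474] A 45.97369413514983 xax [ 0.0006 -0.     -1.    ] q6 -23.331973226948794 F [0.6992 1.0009 2.6749] T [ 0.3032 -0.2061  0.0139] gap 0.027501084391316877
```

```bash
for i in 1; do python3 -m creep '[[[0,0,0,0.03,20],[0,0,0,0.06,20],[0,0,0,0.06,20]]]' && python3 st.py; done
```

```text
t: 13.07
position: [0.5007, 0.2456, 0.1474]
ee_rot: [0.647, 1.472, -0.647]
contact_force: [0.1, 1.0, 1.6]
finger_gap: 0.028
t 13.0667 pos [0.5007 0.2456 0.1474] A 42.550099621355166 xax [ 0.0007 -0.     -1.    ] q6 -19.90893180366022 F [0.1172 0.9665 1.6192] T [ 0.3846 -0.2824  0.0406] gap 0.027971377128711346
```

```bash
python3 -m creep '[[[0,0,0,0.03,20],[0,0,0,0.06,20],[0,0,0,0.06,20]]]' && python3 st.py
```

```text
t: 13.32
position: [0.5007, 0.2456, 0.1474]
ee_rot: [0.693, 1.457, -0.693]
contact_force: [1.4, 1.2, 2.0]
finger_gap: 0.0281
t 13.3167 pos [0.5007 0.2456 0.1474] A 39.12912787174794 xax [ 0.0008  0.0001 -1.    ] q6 -16.488879679815703 F [1.4375 1.2064 1.9568] T [ 0.3369 -0.4399  0.1097] gap 0.028057744689284563
```

```bash
python3 -m creep '[[[0,0,0,0.02,20],[0,0,0,0.04,20],[0,0,0,0.04,20]]]' && python3 st.py
```

```text
t: 13.57
position: [0.5007, 0.2456, 0.1474]
ee_rot: [0.725, 1.446, -0.725]
contact_force: [1.6, 0.1, 0.9]
finger_gap: 0.0282
t 13.5667 pos [0.5007 0.2456 0.1474] A 36.745535595803574 xax [ 0.0006  0.     -1.    ] q6 -14.101696902836864 F [1.593  0.0878 0.9486] T [ 0.3039 -0.5818  0.0709] gap 0.02818300469412195
```

```bash
python3 -m creep '[[[0,0,0,0.02,20],[0,0,0,0.04,20],[0,0,0,0.04,20]]]' && python3 st.py
```

```text
t: 13.82
position: [0.5006, 0.2457, 0.1474]
ee_rot: [0.757, 1.435, -0.756]
contact_force: [1.3, 1.5, 0.8]
finger_gap: 0.0279
t 13.8167 pos [0.5006 0.2457 0.1474] A 34.41082360755082 xax [ 0.0005  0.0001 -1.    ] q6 -11.766134092526064 F [1.3391 1.5344 0.7902] T [ 0.4025 -0.7215  0.0322] gap 0.027928083288457597
```

```bash
python3 -m creep '[[[0,0,0,0.02,20],[0,0,0,0.04,20],[0,0,0,0.04,20]]]' && python3 st.py
```

```text
t: 14.07
position: [0.5006, 0.2457, 0.1474]
ee_rot: [0.788, 1.423, -0.787]
contact_force: [2.8, 1.7, 3.2]
finger_gap: 0.0282
t 14.0667 pos [0.5006 0.2457 0.1474] A 32.10587889304071 xax [ 0.0005  0.0001 -1.    ] q6 -9.460884955135585 F [2.7524 1.6682 3.1683] T [ 0.3473 -0.8637  0.0832] gap 0.028178522776932044
```

```bash
python3 -m creep '[[[0,0.6,0,0.02,20],[0,0.8,0,0.03,20],[0,0.8,0,0.03,20]]]' && python3 st.py
```

```text
t: 14.32
position: [0.501, 0.2459, 0.1474]
ee_rot: [0.809, 1.415, -0.81]
contact_force: [1.3, 0.0, 3.2]
finger_gap: 0.0282
t 14.3167 pos [0.501  0.2459 0.1474] A 30.428234961245234 xax [-0.0005 -0.0005 -1.    ] q6 -7.770973312422231 F [1.3238 0.0129 3.2155] T [ 0.0167 -0.4624  0.0751] gap 0.028189779031043086
```

```bash
python3 -m creep '[[[0,0,0,0.015,20],[0,0,0,0.03,20],[0,0,0,0.03,20]]]' && python3 st.py
```

```text
t: 14.57
position: [0.501, 0.2459, 0.1474]
ee_rot: [0.833, 1.405, -0.833]
contact_force: [0.8, -0.5, 3.4]
finger_gap: 0.0278
t 14.5667 pos [0.501  0.2459 0.1474] A 28.689034437902954 xax [-0.0002 -0.0003 -1.    ] q6 -6.0306398197248985 F [ 0.8171 -0.5164  3.4375] T [-0.1015 -0.2984  0.1054] gap 0.02781284930706477
```

```bash
python3 -m creep '[[[0,0,0,0.015,20],[0,0,0,0.03,20],[0,0,0,0.03,20]]]' && python3 st.py
```

```text
t: 14.82
position: [0.501, 0.246, 0.1474]
ee_rot: [0.856, 1.396, -0.856]
contact_force: [0.2, 0.1, 4.1]
finger_gap: 0.0277
t 14.8167 pos [0.501  0.246  0.1474] A 26.969261431597502 xax [-0.0002 -0.0003 -1.    ] q6 -4.310042505063162 F [0.2423 0.1155 4.1452] T [-0.2462 -0.2838  0.0548] gap 0.02773109620831098
```

```bash
python3 -m creep '[[[0,0,0,0.015,20],[0,0,0,0.025,20],[0,0,0,0.025,20]]]' && python3 st.py
```

```text
t: 15.07
position: [0.5011, 0.246, 0.1474]
ee_rot: [0.875, 1.388, -0.875]
contact_force: [-0.7, -1.0, 4.1]
finger_gap: 0.0278
t 15.0667 pos [0.5011 0.246  0.1474] A 25.56055713794811 xax [-0.0001 -0.0001 -1.    ] q6 -2.9018875545954974 F [-0.7185 -1.0077  4.1204] T [-0.2609 -0.2821  0.0618] gap 0.027831885748215806
```

```bash
python3 -m creep '[[[0,0,0,0.015,20],[0,0,0,0.02,20],[0,0,0,0.02,20]]]' && python3 st.py
```

```text
t: 15.32
position: [0.5011, 0.246, 0.1473]
ee_rot: [0.889, 1.381, -0.89]
contact_force: [0.7, -1.0, 3.4]
finger_gap: 0.028
t 15.3167 pos [0.5011 0.246  0.1473] A 24.43687436447863 xax [-0.0001 -0.0001 -1.    ] q6 -1.7771694738145598 F [ 0.6959 -1.0044  3.4242] T [-0.3635 -0.2188  0.0471] gap 0.02798164479826481
```

```bash
python3 -m creep '[[[0,0,0,0.015,20],[0,0,0,0.02,20],[0,0,0,0.02,20]]]' && python3 st.py
```

```text
t: 15.57
position: [0.5011, 0.246, 0.1474]
ee_rot: [0.905, 1.374, -0.905]
contact_force: [0.1, -1.3, 4.7]
finger_gap: 0.0278
t 15.5667 pos [0.5011 0.246  0.1474] A 23.29302679528172 xax [-0.     -0.0001 -1.    ] q6 -0.6312152819927286 F [ 0.1392 -1.2999  4.7071] T [-0.331  -0.286   0.0924] gap 0.027805127314600137
```

```bash
python3 -m creep '[[[0,0,0,0.015,20],[0,0,0,0.03,20],[0,0,0,0.03,20]]]' && python3 st.py
```

```text
t: 15.82
position: [0.5011, 0.246, 0.1473]
ee_rot: [0.928, 1.364, -0.928]
contact_force: [1.1, -0.9, 4.6]
finger_gap: 0.0278
t 15.8167 pos [0.5011 0.246  0.1473] A 21.52424414325842 xax [ 0.0001 -0.     -1.    ] q6 1.1344883760778333 F [ 1.1489 -0.9356  4.5506] T [-0.3595 -0.3026  0.0633] gap 0.027756612408464516
```

```bash
python3 -m creep '[[[0,0,0,0.015,20],[0,0,0,0.03,20],[0,0,0,0.03,20]]]' && python3 st.py
```

```text
t: 16.07
position: [0.5011, 0.246, 0.1474]
ee_rot: [0.951, 1.353, -0.951]
contact_force: [-0.0, -1.5, 4.1]
finger_gap: 0.0281
t 16.0667 pos [0.5011 0.246  0.1474] A 19.810750306934075 xax [ 0.0001 -0.     -1.    ] q6 2.850019399193576 F [-0.0103 -1.5013  4.1056] T [-0.3989 -0.3916  0.017 ] gap 0.028094833228288405
```

```bash
python3 -m creep '[[[0,0,0,0.015,20],[0,0,0,0.03,20],[0,0,0,0.03,20]]]' && python3 st.py
```

```text
t: 16.32
position: [0.5012, 0.246, 0.1474]
ee_rot: [0.974, 1.342, -0.973]
contact_force: [0.7, -1.4, 4.3]
finger_gap: 0.0279
t 16.3167 pos [0.5012 0.246  0.1474] A 18.090705144937676 xax [ 0.0002 -0.     -1.    ] q6 4.5687501799339945 F [ 0.6832 -1.4348  4.3205] T [-0.4343 -0.3916  0.079 ] gap 0.02794121957193746
```

```bash
python3 -m creep '[[[0,0,0,0.015,20],[0,0,0,0.03,20],[0,0,0,0.03,20]]]' && python3 st.py
```

```text
t: 16.57
position: [0.5012, 0.2461, 0.1474]
ee_rot: [0.996, 1.331, -0.996]
contact_force: [1.4, -1.8, 4.2]
finger_gap: 0.0279
t 16.5667 pos [0.5012 0.2461 0.1474] A 16.374645282657934 xax [ 0.0002 -0.     -1.    ] q6 6.287124256906748 F [ 1.42   -1.7966  4.1672] T [-0.3742 -0.4685 -0.0048] gap 0.027909030118695173
```

```bash
python3 -m creep '[[[0,0,0,0.015,20],[0,0,0,0.03,20],[0,0,0,0.03,20]]]' && python3 st.py
```

```text
t: 16.82
position: [0.5012, 0.2461, 0.1474]
ee_rot: [1.019, 1.319, -1.019]
contact_force: [1.4, -1.3, 4.2]
finger_gap: 0.0278
t 16.8167 pos [0.5012 0.2461 0.1474] A 14.65285986376213 xax [ 0.0002  0.     -1.    ] q6 8.006089790761857 F [ 1.3893 -1.3222  4.2309] T [-0.3802 -0.528   0.0586] gap 0.02784930302663204
```

Torque averages about 0.06 N m while turning, against about 0 before, so the screw is turning with its stated drag. Continuing to the stop.

```bash
python3 -m creep '[[[0,0,0,0.015,20],[0,0,0,0.03,20],[0,0,0,0.03,20]]]' && python3 st.py
```

```text
t: 17.07
position: [0.5012, 0.2461, 0.1474]
ee_rot: [1.041, 1.307, -1.041]
contact_force: [1.6, -2.2, 4.9]
finger_gap: 0.0276
t 17.0667 pos [0.5012 0.2461 0.1474] A 12.933982814920867 xax [ 0.0002  0.     -1.    ] q6 9.72628539740245 F [ 1.6231 -2.1884  4.9069] T [-0.4945 -0.6305  0.058 ] gap 0.027636096786196947
```

```bash
python3 -m creep '[[[0,0,0,0.015,20],[0,0,0,0.03,20],[0,0,0,0.03,20]]]' && python3 st.py
```

```text
t: 17.32
position: [0.5012, 0.2461, 0.1474]
ee_rot: [1.064, 1.295, -1.064]
contact_force: [2.4, -2.7, 4.2]
finger_gap: 0.0282
t 17.3167 pos [0.5012 0.2461 0.1474] A 11.217407030559551 xax [ 0.0003  0.     -1.    ] q6 11.44403918116568 F [ 2.415  -2.6908  4.157 ] T [-0.4064 -0.6708  0.0541] gap 0.02822930344791844
```

```bash
python3 -m creep '[[[0,0.4,0.6,0.015,20],[0,0.4,0.6,0.03,20],[0,0.4,0.6,0.03,20]]]' && python3 st.py
```

```text
t: 17.57
position: [0.5014, 0.2458, 0.1474]
ee_rot: [1.086, 1.284, -1.086]
contact_force: [1.7, -0.3, 4.0]
finger_gap: 0.0277
t 17.5667 pos [0.5014 0.2458 0.1474] A 9.508534793728607 xax [-0.0004  0.0004 -1.    ] q6 13.095038980098137 F [ 1.6963 -0.2671  4.0324] T [-0.0918 -0.3629  0.0459] gap 0.02768815152887346
```

```bash
python3 -m creep '[[[0,0,0,0.015,20],[0,0,0,0.03,20],[0,0,0,0.03,20]]]' && python3 st.py
```

```text
t: 17.82
position: [0.5015, 0.2457, 0.1473]
ee_rot: [1.109, 1.271, -1.109]
contact_force: [0.4, 0.1, 4.8]
finger_gap: 0.0276
t 17.8167 pos [0.5015 0.2457 0.1473] A 7.786836060388488 xax [-0.0002  0.0002 -1.    ] q6 14.815138591563038 F [0.4458 0.062  4.8279] T [-0.0835 -0.2626  0.0758] gap 0.027554333797452167
```

```bash
python3 -m creep '[[[0,0,0,0.015,20],[0,0,0,0.025,20],[0,0,0,0.025,20]]]' && python3 st.py
```

```text
t: 18.07
position: [0.5015, 0.2456, 0.1474]
ee_rot: [1.127, 1.26, -1.127]
contact_force: [0.7, -0.4, 4.7]
finger_gap: 0.0283
t 18.0667 pos [0.5015 0.2456 0.1474] A 6.376429306015069 xax [-0.0001  0.0002 -1.    ] q6 16.22260278286109 F [ 0.7491 -0.3887  4.7158] T [ 0.0085 -0.258   0.0449] gap 0.028311962966608113
```

```bash
python3 -m creep '[[[0,0,0,0.01,20],[0,0,0,0.02,20],[0,0,0,0.02,20]]]' && python3 st.py
```

```text
t: 18.32
position: [0.5016, 0.2456, 0.1474]
ee_rot: [1.142, 1.251, -1.142]
contact_force: [0.7, -0.5, 4.6]
finger_gap: 0.028
t 18.3167 pos [0.5016 0.2456 0.1474] A 5.226980749245456 xax [-0.      0.0001 -1.    ] q6 17.368179476879668 F [ 0.7038 -0.5426  4.6138] T [ 0.016  -0.2379  0.1244] gap 0.027995655303723194
```

```bash
python3 -m creep '[[[0,0,0,0.01,20],[0,0,0,0.02,20],[0,0,0,0.02,20]]]' && python3 st.py
```

```text
t: 18.57
position: [0.5016, 0.2456, 0.1473]
ee_rot: [1.157, 1.242, -1.157]
contact_force: [0.0, 0.6, 4.6]
finger_gap: 0.0279
t 18.5667 pos [0.5016 0.2456 0.1473] A 4.079453352477618 xax [-0.      0.0001 -1.    ] q6 18.51488219625325 F [0.0206 0.5634 4.5597] T [ 0.0184 -0.221   0.0447] gap 0.02791864914222392
```

```bash
python3 -m creep '[[[0,0,0,0.01,20],[0,0,0,0.02,20],[0,0,0,0.02,20]]]' && python3 st.py
```

```text
t: 18.82
position: [0.5016, 0.2456, 0.1474]
ee_rot: [1.171, 1.233, -1.171]
contact_force: [1.4, 0.2, 4.9]
finger_gap: 0.0278
t 18.8167 pos [0.5016 0.2456 0.1474] A 2.9337252633638644 xax [ 0.  0. -1.] q6 19.65996631188029 F [1.4236 0.1975 4.859 ] T [ 0.1027 -0.2616  0.0488] gap 0.027827480730166037
```

```bash
cat > av.py <<'E'
from h import *
L=[]
for i in range(5):
    cams.camera("top"); o=r.get_obs(); L.append(np.r_[o["contact_force"],o["wrist_torque"][2]])
M=R.from_rotvec(o["ee_rot"]).as_matrix()
print("t",round(o["t"],2),"A",np.degrees(np.arctan2(M[1,1],M[0,1])).round(2),"F,Tz",np.mean(L,0).round(3),"z",o["position"][2].round(4),"gap",o["finger_gap"].round(4))
E
python3 -m creep '[[[0,0,0,0.01,20],[0,0,0,0.02,20]]]' && python3 av.py
```

```text
t: 18.98
position: [0.5016, 0.2456, 0.1474]
ee_rot: [1.186, 1.224, -1.186]
contact_force: [1.1, 0.4, 4.9]
finger_gap: 0.0278Traceback (most recent call last):
  File "av.py", line 6, in <module>
    print("t",round(o["t"],2),"A",np.degrees(np.arctan2(M[1,1],M[0,1])).round(2),"F,Tz",np.mean(L,0).round(3),"z",o["position"][2].round(4),"gap",o["finger_gap"].round(4))
                                                                                                                                                  ^^^^^^^^^^^^^^^^^^^^^
AttributeError: 'float' object has no attribute 'round'
```

```bash
python3 -m creep '[[[0,0,0,0.01,20],[0,0,0,0.02,20]]]' && python3 av.py
```

```text
t: 19.4
position: [0.5017, 0.2455, 0.1474]
ee_rot: [1.201, 1.214, -1.201]
contact_force: [1.0, 0.1, 5.3]
finger_gap: 0.0283Traceback (most recent call last):
  File "av.py", line 6, in <module>
    print("t",round(o["t"],2),"A",np.degrees(np.arctan2(M[1,1],M[0,1])).round(2),"F,Tz",np.mean(L,0).round(3),"z",o["position"][2].round(4),"gap",o["finger_gap"].round(4))
                                                                                                                                                  ^^^^^^^^^^^^^^^^^^^^^
AttributeError: 'float' object has no attribute 'round'
```

```bash
python3 -m creep '[[[0,0,0,0.01,20],[0,0,0,0.02,20]]]' && python3 av.py
```

```text
t: 19.82
position: [0.5017, 0.2455, 0.1473]
ee_rot: [1.216, 1.205, -1.216]
contact_force: [1.4, 0.3, 3.6]
finger_gap: 0.0278Traceback (most recent call last):
  File "av.py", line 6, in <module>
    print("t",round(o["t"],2),"A",np.degrees(np.arctan2(M[1,1],M[0,1])).round(2),"F,Tz",np.mean(L,0).round(3),"z",o["position"][2].round(4),"gap",o["finger_gap"].round(4))
                                                                                                                                                  ^^^^^^^^^^^^^^^^^^^^^
AttributeError: 'float' object has no attribute 'round'
```

```bash
sed -i 's/o\["finger_gap"\].round(4)/round(o["finger_gap"],4)/' av.py; python3 av.py
```

```text
t 20.32 A -0.46 F,Tz [1.012 0.149 4.753 0.04 ] z 0.1473 gap 0.028
```

```bash
python3 -m creep '[[[0,0,0,0.01,20],[0,0,0,0.02,20]]]' | head -1 && python3 av.py
```

```text
t: 20.48
t 20.73 A -1.6 F,Tz [1.234 0.322 4.516 0.059] z 0.1474 gap 0.0283
```

```bash
python3 -m creep '[[[0,0,0,0.01,20],[0,0,0,0.02,20]]]' | head -1  && python3 av.py
```

```text
t: 20.9
t 21.15 A -2.75 F,Tz [1.114 0.007 4.378 0.052] z 0.1474 gap 0.0283
```

```bash
python3 -m creep '[[[0,0,0,0.015,20],[0,0,0,0.03,20]]]' | head -1 && python3 av.py
```

```text
t: 21.32
t 21.57 A -4.47 F,Tz [1.662 0.097 4.46  0.059] z 0.1473 gap 0.0281
```

```bash
python3 -m creep '[[[0,0,0,0.015,20],[0,0,0,0.03,20]]]' | head -1  && python3 av.py
```

```text
t: 21.73
t 21.98 A -6.18 F,Tz [1.956 0.027 4.517 0.06 ] z 0.1474 gap 0.028
```

```bash
python3 -m creep '[[[0,0,0,0.015,20],[0,0,0,0.03,20]]]' | head -1  && python3 av.py
```

```text
t: 22.15
t 22.4 A -7.9 F,Tz [ 2.366 -0.291  4.561  0.063] z 0.1473 gap 0.0281
```

```bash
python3 -m creep '[[[0,0.3,0,0.015,20],[0,0.5,0,0.03,20]]]' | head -1 && python3 av.py
```

```text
t: 22.57
t 22.82 A -9.65 F,Tz [ 0.658 -0.417  5.072  0.07 ] z 0.1473 gap 0.0279
```

```bash
python3 -m creep '[[[0,0,0,0.015,20],[0,0,0,0.03,20]]]' | head -1  && python3 av.py
```

```text
t: 22.98
t 23.23 A -11.38 F,Tz [ 0.86  -0.089  5.374  0.133] z 0.1473 gap 0.0279
```

```bash
python3 -m creep '[[[0,0,0,0.015,20],[0,0,0,0.03,20]]]' | head -1  && python3 av.py
```

```text
t: 23.4
t 23.65 A -13.1 F,Tz [ 1.063 -0.513  4.94   0.156] z 0.1474 gap 0.0278
```

Torque climbed from 0.06 to 0.13 and then 0.156 N m, so the screw has come up tight. I'll back off slightly within the slot play and withdraw.

```bash
python3 -m creep '[[[0,0,0,-0.04,20],[0,0,0,-0.08,20],[0,0,0,-0.08,20]]]' 25| head -1 && python3 av.py
```

```text
t: 23.9
t 24.15 A -8.52 F,Tz [ 0.433 -0.779  5.767  0.077] z 0.1473 gap 0.0281
```

```bash
python3 -m creep '[[[-4,0,0,0,20],[-10,0,0,0,20],[-20,0,0,0,20],[-35,0,0,0,20],[-55,0,0,0,20],[-80,0,0,0,20],[-110,0,0,0,20],[-140,0,0,0,20],[-165,0,0,0,20],[-172,0,0,0,20],[-172,0,0,0,20],[-172,0,0,0,20]]]' && python3 st.py 0.5598 -0.1985 0.32 8.1
python3 - <<'E'
from h import *
c=cams.camera("scene"); o=r.get_obs(); p=o["position"]; 
print(proj(c,p-[0,0,.12]))
save(c,"lift2.png",(370,100,490,200),6)
E
```

```text
t: 25.15
position: [0.502, 0.2455, 0.3185]
ee_rot: [1.317, 1.136, -1.319]
contact_force: [0.4, 0.3, -2.0]
finger_gap: 0.0278
t 25.15 pos [0.502  0.2455 0.3185] A 351.51345565230804 xax [-0.0011 -0.0005 -1.    ] q6 31.05461298177577 F [ 0.3933  0.2577 -1.9797] T [ 0.0306 -0.0565  0.004 ] gap 0.027773619385599
shift mm [ -1.4073 122.6719 430.5713]
yaw -0.28948981039527977
[428.18713186 162.38096748]
```

```bash
python3 -m creep '[[[0,4,15,-0.03,20],[0,12,44,-0.06,20],[0,23,80,-0.09,20],[0,34,118,-0.12,20],[0,45,156,-0.15,20],[0,55,194,-0.18,20],[0,66,232,-0.21,20],[0,77,270,-0.24,20],[0,88,308,-0.27,20],[0,98,346,-0.29,20],[0,109,384,-0.29,20],[0,117,410,-0.29,20]]]' | head -2; python3 -m creep '[[[0,0,0,0,20],[0,0,0,0,20],[0,0,0,0,20]]]' && python3 st.py 0.5598 -0.1985 0.318 8.1;  python3 - <<'E'
from h import *
im=np.mean([cams.camera("top")["pixels"].astype(float) for _ in range(8)],0)
a=np.clip(im[280:310,168:208,::-1]*1.6,0,255).astype(np.uint8)
cv2.imwrite("pics/well2.png",cv2.resize(a,None,fx=18,fy=18,interpolation=cv2.INTER_CUBIC))
E
```

```text
t: 26.2
position: [0.5566, -0.1805, 0.316]
t: 26.45
position: [0.557, -0.1767, 0.3175]
ee_rot: [1.104, 1.276, -1.105]
contact_force: [-0.2, 0.1, -1.7]
finger_gap: 0.0281
t 26.45 pos [ 0.557  -0.1767  0.3175] A 8.13277323690989 xax [-0.003   0.0017 -1.    ] q6 -29.076647746923648 F [-0.1658  0.0988 -1.7267] T [-0.0398 -0.0472  0.001 ] gap 0.028097701690639645
shift mm [-0.5773 -0.3227 21.9322]
yaw 0.0005720008906137065
```

View pics/well2.png

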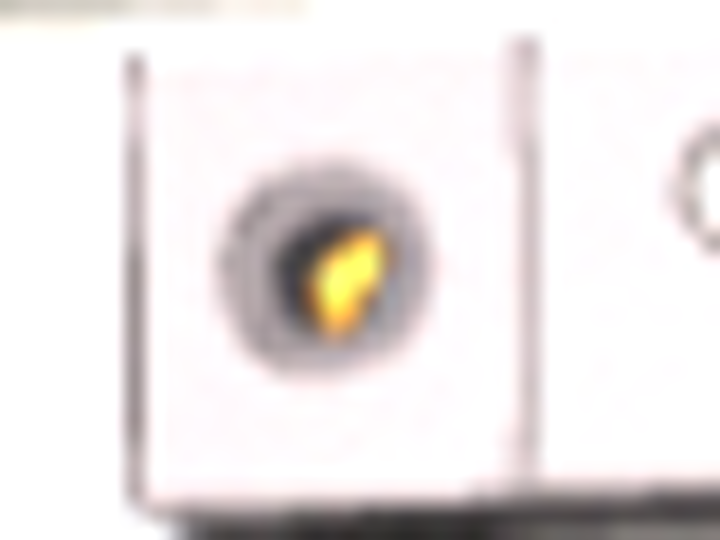

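The slot now lies at about -23° in world axes; it was about +33°. That's a turn of roughly 57°, which agrees with the screw being tight. Next, back over the hole.

```bash
python3 -m creep '[[[0,0,12,0,20],[0,-0.3,22,0,20],[0,-0.3,22,0,20],[0,-0.3,22,0,20],[20,-0.3,22,0,20],[45,-0.3,22,0,20],[70,-0.3,22,0,20],[70,-0.3,22,0,20],[70,-0.3,22,0,20]]]' | head -2; python3 st.py 0.5598 -0.1985 0.1403 8.1
```

```text
t: 27.6
position: [0.5595, -0.1988, 0.2478]
t 27.6 pos [ 0.5595 -0.1988  0.2478] A 8.128730515090718 xax [-0.0035  0.0016 -1.    ] q6 -30.977124604898254 F [ 0.0466  0.8925 -1.0246] T [-0.0075 -0.0812 -0.0144] gap 0.02786305373303771
shift mm [107.5267   0.7028  -0.0539]
yaw 0.0005014420841271325
```

Tip is about 20 mm above the plate and aligned to within 0.5 mm. Lowering through the hole.

```bash
python3 -m creep '[[[8,0.3,0,0,20],[16,0.3,0,0,20],[24,0.3,0,0,20],[32,0.3,0,0,20],[40,0.3,0,0,20],[40,0.3,0,0,20]]]' ; python3 st.py 0.5598 -0.1985 0.1403 8.1
```

```text
t: 28.1
position: [0.5599, -0.1988, 0.2068]
ee_rot: [1.104, 1.276, -1.105]
contact_force: [0.4, -0.0, -1.8]
finger_gap: 0.0274
t 28.1 pos [ 0.5599 -0.1988  0.2068] A 8.137172812694692 xax [-0.0031  0.0013 -1.    ] q6 -30.964476587075705 F [ 0.3694 -0.0171 -1.7994] T [-0.0603 -0.0712  0.0185] gap 0.027435890612148933
shift mm [66.5107  0.1406 -0.1763]
yaw 0.0006487879737492725
```

Inside the hole (tip z about 0.087) with no contact force. Continuing down.

```bash
python3 -m creep '[[[12,0,0,0,20],[24,0,0,0,20],[36,0,0,0,20],[48,0,0,0,20],[56,0,0,0,20],[60,0,0,0,20],[60,0,0,0,20]]]' ; python3 st.py 0.5598 -0.1985 0.1403 8.1
```

```text
t: 28.68
position: [0.5599, -0.1988, 0.1476]
ee_rot: [1.104, 1.276, -1.105]
contact_force: [-0.2, 0.0, -1.9]
finger_gap: 0.0279
t 28.6833 pos [ 0.5599 -0.1988  0.1476] A 8.136007975211726 xax [-0.0023  0.001  -1.    ] q6 -30.966525448784747 F [-0.1587  0.0455 -1.9051] T [-0.0751 -0.0637  0.02  ] gap 0.0279157562886615
shift mm [ 7.2722 -0.0224 -0.3112]
yaw 0.0006284577244212168
```

```bash
python3 -m creep '[[[1,0,0,0,20],[2,0,0,0,20],[3,0,0,0,20],[3,0,0,0,20],[3,0,0,0,20]]]' ; python3 st.py 0.5598 -0.1985 0.1403 8.1
```

```text
t: 29.1
position: [0.5606, -0.1991, 0.1467]
ee_rot: [1.104, 1.272, -1.104]
contact_force: [-0.4, -0.3, -1.7]
finger_gap: 0.0279
t 29.1 pos [ 0.5606 -0.1991  0.1467] A 8.136834182996818 xax [ 0.0006 -0.0002 -1.    ] q6 -30.965745345269536 F [-0.3783 -0.3388 -1.6794] T [-0.0188 -0.1414 -0.0252] gap 0.027890043351602393
shift mm [ 6.4061 -0.7433 -0.7201]
yaw 0.0006428777705765001
```

```bash
python3 -m creep '[[[1.5,0,0,0,20],[3,0,0,0,20],[3,0,0,0,20],[3,0,0,0,20]]]' | sed -n 2,4p; python3 -m creep '[[[0.7,0,0,0,20],[1.4,0,0,0,20],[1.4,0,0,0,20]]]'
```

```text
position: [0.5604, -0.199, 0.1431]
ee_rot: [1.104, 1.273, -1.104]
contact_force: [-0.4, 0.5, -1.5]
t: 29.68
position: [0.5604, -0.199, 0.1417]
ee_rot: [1.104, 1.273, -1.104]
contact_force: [0.2, -0.6, -1.6]
finger_gap: 0.0276
```

```bash
python3 -m creep '[[[0.7,0,0,0,20],[1.2,0,0,0,20],[1.2,0,0,0,20]]]' |sed -n 2,4p; python3 -m creep '[[[0.4,0,0,0,20],[0.8,0,0,0,20],[0.8,0,0,0,20]]]'
```

```text
position: [0.5604, -0.199, 0.1406]
ee_rot: [1.104, 1.273, -1.104]
contact_force: [-0.6, 0.5, -0.9]
t: 30.18
position: [0.5605, -0.1991, 0.1403]
ee_rot: [1.104, 1.273, -1.104]
contact_force: [-1.6, -0.0, 0.3]
finger_gap: 0.0279
```

The handle is seated: the weight has come off and z matches the start. Letting go, then rising.

```bash
python3 -m creep '[[[0.2,0,0,0,30],[0.2,0,0,0,34],[0.2,0,0,0,40],[0.2,0,0,0,50],[0.2,0,0,0,50],[0.2,0,0,0,50]]]'; python3 -m creep '[[[-3,0,0,0,50],[-10,0,0,0,50],[-25,0,0,0,50],[-45,0,0,0,50],[-75,0,0,0,50],[-105,0,0,0,50],[-130,0,0,0,50],[-130,0,0,0,50]]]'; python3 st.py 0.4 -0.35 0.27
```

```text
t: 30.68
position: [0.5605, -0.1991, 0.1397]
ee_rot: [1.104, 1.273, -1.104]
contact_force: [0.5, -1.1, -0.0]
finger_gap: 0.0498
t: 31.35
position: [0.5616, -0.1995, 0.2777]
ee_rot: [1.105, 1.262, -1.099]
contact_force: [0.5, -0.4, 1.2]
finger_gap: 0.0501
t 31.35 pos [ 0.5616 -0.1995  0.2777] A 8.134213958719695 xax [ 0.01   -0.0042 -0.9999] q6 -30.961818492748325 F [ 0.5457 -0.4376  1.2306] T [-0.0047 -0.1195  0.0157] gap 0.0500794814389031
shift mm [   6.6788 -181.3704  126.0453]
```

Move aside and look.

```bash
python3 -m creep '[[[0,-20,14,0,50],[0,-50,35,0,50],[0,-90,62,0,50],[0,-125,88,0,50],[0,-160,112,0,50],[0,-180,125,0,50],[0,-180,125,0,50],[0,-180,125,0,50]]]' | head -2
python3 - <<'E'
from h import *
c=cams.camera("top"); s=cams.camera("scene")
k=lambda im,f:cv2.resize(im[:,:,::-1],None,fx=f,fy=f,interpolation=cv2.INTER_CUBIC)
a=k(c["pixels"][170:400,330:530],2); b=k(s["pixels"][175:290,130:320],4)[:460,:400*2-400]
b=k(s["pixels"][175:290,140:240],4); cv2.imwrite("pics/end.png",np.hstack([a,b]))
W=cloud(c); z=W[...,2]; m=np.zeros(z.shape,bool); m[225:300,360:515]=1; m&=z>.15
n,l,st,ce=cv2.connectedComponentsWithStats(m.astype(np.uint8))
for i in range(1,n):
    if st[i][4]>50: print(ce[i],np.median(W[l==i],0))
for nm in ["meter_mid","cover_mid","plug_mid","tape"]: print(nm,[np.round(d["xyz"],3) for d in spotter.search_frame(c,nm)[:1]])
E
```

```text
t: 32.02
position: [0.3988, -0.3492, 0.2698]
[403.16763006 242.09248555] [ 0.57123104 -0.12819444  0.17197711]
[447.05750799 250.47603834] [ 0.55759013 -0.19769064  0.17129375]
[489.43492063 262.44126984] [ 0.54018932 -0.26716705  0.16234256]
meter_mid [array([ 0.798, -0.007,  0.037])]
cover_mid [array([0.414, 0.232, 0.004])]
plug_mid [array([ 0.42 , -0.205,  0.04 ])]
tape [array([ 0.36 , -0.026,  0.02 ])]
```

View pics/end.png

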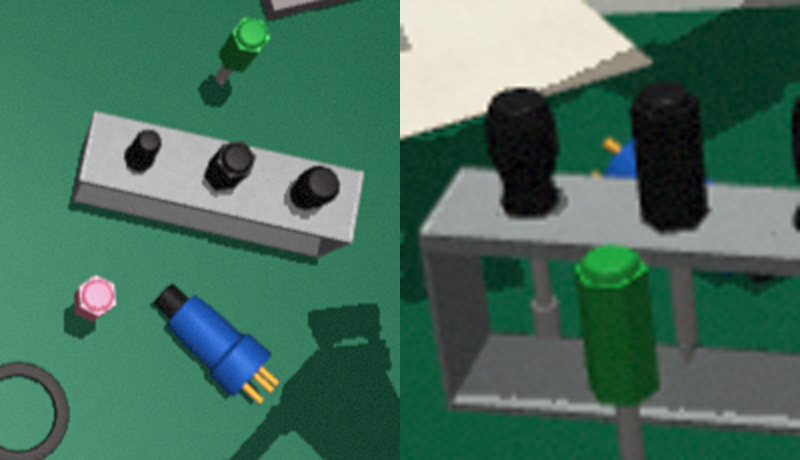

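The driver stands upright in the middle hole at crop (232,165), with its shank through the plate at (685,310). Everything else is where it was, and the gripper is clear.

```bash
python3 -c "from rig import hand_in; print(hand_in())"
```

```text
the job is handed in; nothing more can be done
None
```

The clamp screw is tight, the screwdriver is back in its own middle hole of the stand, and I handed the job in at about 32 s of the 70 s allowed.

**What I did:**
- I took the black six-sided driver out of the stand and lowered it into the large well. The blade met the screw head about 24 mm down, with about 6 N of pressure.
- I turned it clockwise until the blade dropped about 4.5 mm into the slot.
- I then turned the screw against a steady 0.06 N m or so until the torque climbed to about 0.16 N m, below the 0.2 N m limit. I stopped there.
- I backed off slightly, withdrew, lowered the driver until its weight rested on the plate, and let go.

**What the last checks showed:**
- **Screw:** The slot went from about +33° to -23° in the pictures, a turn of roughly 57°, which fits a tight screw. Those angles are read from a small, blurry patch, so they are only good to about 10°.
- **Driver:** It stands upright within about 2 mm of where it started.
- **Bystanders:** The other two drivers, the meter, the cover, the plug and the tape are all within about 3 mm of their first positions, which is measurement noise.

**What did not quite agree:**
- **Turn to the stop:** From the drop to the stop, the gripper turned about 93°, while I expected at most 81°. Twist in the grip of about 0.15 rad (9°) accounts for most of the difference.
- **Blind steps:** Three small turning steps, about 0.06 rad in all, ran without a torque reading because of a script error. The next reading was 0.04 N m, so no harm showed.

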